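# Strip a range-hood blower wheel: hang up the guard, find the thread hand, hold the cap

## Robot

A 6-joint arm with a two-finger parallel gripper is mounted at the origin on a cart in front of the work surface, level with it; the furniture and walls round the work are solid. World frame = base frame: x ahead of the robot, y to its left, z up, the work surface at z = 0. Lengths are in m, angles in degrees, forces in N, time in s.
With the tool pointing down it reaches from about 0.4 to 0.825 m from the base axis. Payload 7 kg.
Tool frame: the origin (TCP) lies between the finger pads; the fingertips stand 19 mm ahead of it and the grasp point (between the pads) is the TCP; z points along the fingers, y is the line along which they close (so a half turn about z gives the same grasp; the last joint's range is limited). The gripper opens to 88 mm and grips with 3 to 60 N. Pads are 19 mm wide; open, the fingers measure 130 mm over their backs; the gripper's body (78 mm by 193 mm) begins 47 mm behind the grasp point.
Start: joints at [80.392, 20.546, 0.682, 0, -70.136, -16.507], TCP at [0.297, 0.606, 0.246] pointing down, gripper open.
Joint ranges: [-176.03, 176.03], [-82.01, 121.73], [-58.28, 71.71], [-173.87, 95.51], [-174.79, -0.11], [-173.66, 173.66]. Speed limits (degrees/s): [136.94, 136.94, 172.46, 180, 180, 180].

## Interface

Orientations are given as [roll, pitch, yaw] about the fixed x, y, z axes, in that order (R = Rz(yaw) Ry(pitch) Rx(roll)).
In Python, from plant import get_obs, snapshot, close_job, spot_in, spot_point gives the robot as it stands.
- The arm moves only by the tool play_rows, never from a script. Its argument "plan" is a list of rows, each a list of 6 numbers: the shift along the tool's x, y, z in cm, then the turn, a rotation vector about the tool's x, y, z in degrees. A call has 1 to 20 rows; each row shifts and turns the commanded pose from where the row before left it, along the tool's axes as they then stand; what a row does not reach is not made up. A row lasts 1/12 s, in which the tool goes at most 41.7 mm and 7.16 degrees, less where a joint would pass 70% of its speed; a pose out of reach is approached as far as the arm can. A call is refused whole if a number of a shift passes 4.17 or a number of a turn 7.16, either way. A call with a gripper value outside its range is refused whole. "grip" is the finger opening in cm, from 0 to 8.76, set as the call begins (left out, the last holds). The fingers move at their own pace and stop on an object; the grip force is fixed at half the most. Time passes only in rows, so rows that do not move let the fingers close. It gives the time, the measured TCP pose, the force, the opening and the grip force at its end, in the units of the state.
- get_obs(): the state, without advancing time (a new reading comes with each control period).
- snapshot(name): name is "scene" or "top" or "wrist"; returns a dict with "frame" (384x512x3 uint8, red, green, blue), "fx", "fy", "cx", "cy" (pixels), "position" and "attitude" of the camera in the world. Camera axes: x right, y down, z forward; pixel columns grow to the right and rows downward; lengths in m; the calibration is good to about 2 mm. A picture is of the moment at which its call begins. There is no depth.
- close_job(): hands the job in; it is judged then, once.
Trained networks look in the newest picture that a camera, given by its name, has taken for a name from the list of things; names that differ only in an ending like _2 or _b are one class to them, and where a whole thing is asked for, a point or a joint stands for the part that bears it (a point fixed in the world has none). Each returns a list of dicts, best first, with "score" (0 to 1); they miss things now and then, are a little off and sometimes report something else, mostly with a low value. They report only what shows in the picture. A call takes as long as a camera call. They do not tell look-alikes from the thing itself.
- spot_in(camera, thing): "position" ([x, y, z] in m, in world coordinates, good to about 4 mm: the middle of the surface that is visible of it).
- spot_point(camera, thing): "position" ([x, y, z] in m, in world coordinates, good to about 4 mm: a listed point, or the origin of a listed thing).
The state is a dict: "clock": time; "joint_pos": joint angles; "qvel": joint speeds; "tau": joint torques, N m; "tool_pos": TCP position; "orientation": TCP orientation; "force": force on the tool from outside, world axes, zero at the start; "moment": the same for the moment, N m; "opening": finger opening in m; "gripper_force": force on a finger pad.
Only numpy, scipy, OpenCV 4.12 (cv2) and the standard library are available. Lean on these libraries where they do the work, as an engineer would, in place of code of your own. Each camera call takes 0.05 s, during which the arm holds its last target. There are 200 camera calls.

## Task

The range hood's twin blower is on the counter for cleaning. Take the wire guard off the wheel that still has its red cap and hang it straddling the bar of the drip rail, one half down each side; then unscrew that red cap rather than pulling it off: its thread may be right- or left-handed, so try one way and, if it does not give, the other. Finish while holding the cap in the gripper, upright, about 10 cm straight above its wheel, and leave the glass, the salt shaker and the other cap alone.

Things in the scene. Friction and masses are not known exactly. Their poses are not given: they have to be found in the camera images.
- guard_grip (a point): Point in the guard's grip, a black upright block on the ridge of the wire guard: 12 mm thick along its x, 40 mm long along its y, 34 mm high; the point is 12 mm below its top. The guard's feet are 94 mm below this point. The underside of the ridge wires, which rests on the bar when the guard hangs there, is 24 mm below it; there the guard's y lies along the bar.
- guard: The wire guard, loose, 0.12 kg, 106 mm high with its grip; origin midway between its feet, level with them. Two steel wires 4 mm thick, 36 mm apart along y, are bent to a roof with legs, feet at x = +-62 mm; thin cross wires join them. At the start it stands on the blower over the capped wheel.
- bar (a point): Top of the round steel bar (12 mm thick) of the drip rail, at mid-length, 150 mm above the counter. The bar runs level along its y, free for 110 mm either side of this point; 125 mm either side are its posts. x is across the bar. Nothing else is on it.
- rail: The drip rail, fixed, with a beige plastic tray 48 mm high standing below the bar; origin on the counter below the middle of the bar, y along the bar.
- wheel (a point): Centre of the round inlet (104 mm wide) of the capped wheel, level with the blower's flat top, 56 mm above the counter. The second wheel, 150 mm from here along the blower's y, is already stripped of its cap and guard. Both wheels are locked and do not turn.
- blower: The twin blower, a fixed aluminium box lying flat, 170 mm along x, 310 mm along y, 56 mm high; origin at the centre of its underside.
- cap_mid (a point): Centre of the red cap on the wheel: ribbed cylinder 46 mm wide, 32 mm high, 0.05 kg, a white mark on top along its +x, z up. Seated, its underside is 10 mm above the blower's top. Whether it loosens anticlockwise or clockwise seen from above changes from job to job and cannot be told from outside.
- cap: The same red cap, origin at the centre of its underside. Coarse quick thread: the wrong way it stops hard within about 8 degrees and then slips in the gripper; the right way it rises 2.5 mm, is free after 60 degrees and lifts off anywhere from 60 to 130 degrees from its start.
- other_cap_mid (a point): Centre of the other wheel's red cap, 46 mm wide and 32 mm high, lying in the tray below the bar. Leave it alone.
- water_glass: Clear tumbler 76 mm wide, 86 mm high, standing on the counter; origin under its centre. Leave it alone.
- salt_shaker: Salt shaker 44 mm wide, 90 mm high, standing on the counter; origin under its centre. Leave it alone.
Not all that is in view belongs to the job. Of the things that look like the guard, the middle-sized one is meant.

How it is judged:
By the outcome, as a careful person would: the job done as asked, in the order asked, and still so for the second after the job is handed in, while the arm keeps its last pose, push and grip.
It also fails if it takes over 58 s, if anything falls off the work surface, if the arm or the gripper's body presses on something with over 40 N, if the wrist force passes 120 N, or if a joint passes its speed limit or range.

## Working session

There is one attempt and no reset: what is moved stays moved. The work goes in short steps, Python scripts to look and compute and a tool call to move; the robot and the scene stay as the last step left them, time stands still between calls to the robot, and variables do not carry over. Pictures are saved under pics/ and viewed, at most 10 in all, crops included, and the job is handed in when it is done.

Besides the shell and the picture viewer there is one more tool, called after "Request:" as name(argument=value, ...) on one line, values as JSON. play_rows: Moves the arm, as the interface text tells. Its arguments: {"type":"object","properties":{"plan":{"type":"array","items":{"type":"array","items":{"type":"number"}}},"grip":{"type":"number"}},"required":["plan"]}

```bash
mkdir -p pics; ls; python3 - <<'E'
from plant import *
import cv2
print(get_obs())
for c in("scene","top"):
    s=snapshot(c); cv2.imwrite(f"pics/{c}1.png",s["frame"][:,:,::-1]); print(c,{k:v for k,v in s.items() if k!="frame"})
    for t in("guard_grip","guard","bar","rail","wheel","blower","cap_mid","other_cap_mid","water_glass","salt_shaker"):
        print(t,[([round(float(v),3) for v in d["position"]],round(float(d["score"]),2)) for d in spot_point(c,t)])
E
```

```text
pics
{'clock': 0.0, 'joint_pos': array([ 8.03912324e+01,  2.05927642e+01,  6.35370286e-01, -2.15358930e-02,
       -7.01351865e+01, -1.65065774e+01]), 'qvel': array([-0.03506467, -0.02005016,  0.04639674, -0.00383676, -0.11338153,
       -0.04138695]), 'tau': array([ 1.42080757e-03, -5.82723856e+01,  2.93050396e+01,  6.99701115e+00,
        7.12331981e-03, -1.60876893e-04]), 'tool_pos': array([0.29693948, 0.60568376, 0.24461533]), 'orientation': array([ 1.79905482e+02, -6.89648278e-03, -2.61226737e+01]), 'force': array([-0.2227164 ,  0.71550895, -0.7744165 ]), 'moment': array([0.02772025, 0.04361751, 0.01989452]), 'gripper_force': 0.0, 'opening': 0.08789569969820273}
scene {'fx': 436.82270716373523, 'fy': 436.82270716373523, 'cx': 255.20767513951986, 'cy': 190.3087013830866, 'position': array([-0.383057  ,  1.05578977,  1.01269067]), 'attitude': array([-127.70750131,   -1.14719352, -131.87099833])}
guard_grip [([0.468, 0.288, 0.149], 0.71), ([0.241, 0.361, 0.118], 0.7), ([0.311, 0.597, 0.059], 0.48)]
guard [([0.242, 0.358, 0.0], 0.7), ([0.466, 0.288, 0.059], 0.54), ([0.308, 0.598, -0
[... 492 characters left out ...]
1.3877141 ]), 'attitude': array([-171.08749137,   -0.76399417,  -90.30717813])}
guard_grip [([0.463, 0.286, 0.142], 0.86), ([0.242, 0.361, 0.124], 0.68), ([0.307, 0.595, 0.06], 0.62), ([0.468, 0.285, 0.056], 0.24)]
guard [([0.468, 0.289, 0.052], 0.87), ([0.238, 0.364, 0.001], 0.57), ([0.3, 0.598, -0.003], 0.38)]
bar [([0.559, -0.016, -0.0], 0.72), ([0.561, -0.018, 0.151], 0.59)]
rail [([0.557, -0.019, -0.001], 0.89), ([0.563, 0.005, 0.015], 0.38)]
wheel [([0.468, 0.283, 0.055], 0.61)]
blower [([0.465, 0.363, 0.0], 0.56)]
cap_mid [([0.463, 0.289, 0.079], 0.67)]
other_cap_mid [([0.564, 0.008, 0.017], 0.52)]
water_glass [([0.662, 0.197, -0.003], 0.69)]
salt_shaker [([0.72, 0.265, 0.005], 0.79)]
```

```bash
python3 - <<'E'
import cv2
for c in("scene","top"):
    i=cv2.imread(f"pics/{c}1.png"); cv2.imwrite(f"pics/{c}1b.png",cv2.resize(i,(800,600),interpolation=cv2.INTER_CUBIC))
E
```

```text
(no output)
```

View pics/scene1b.png

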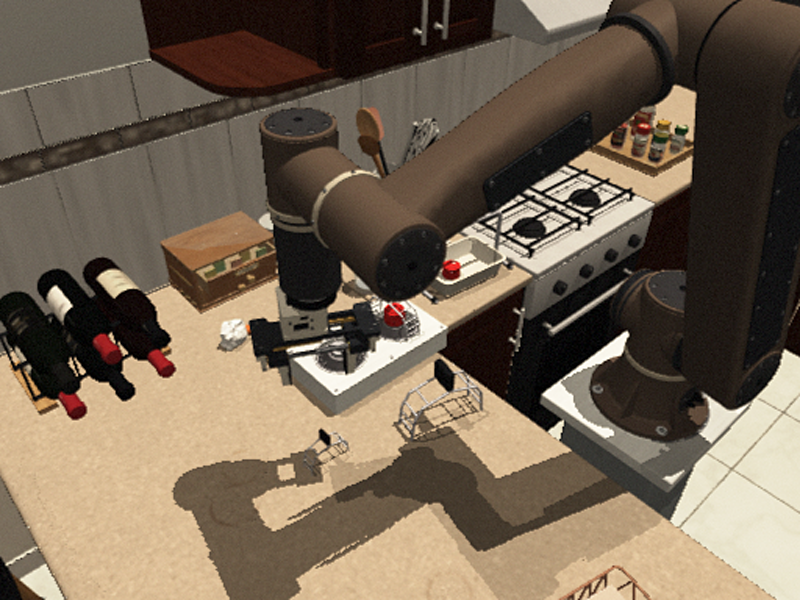

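View pics/top1b.png

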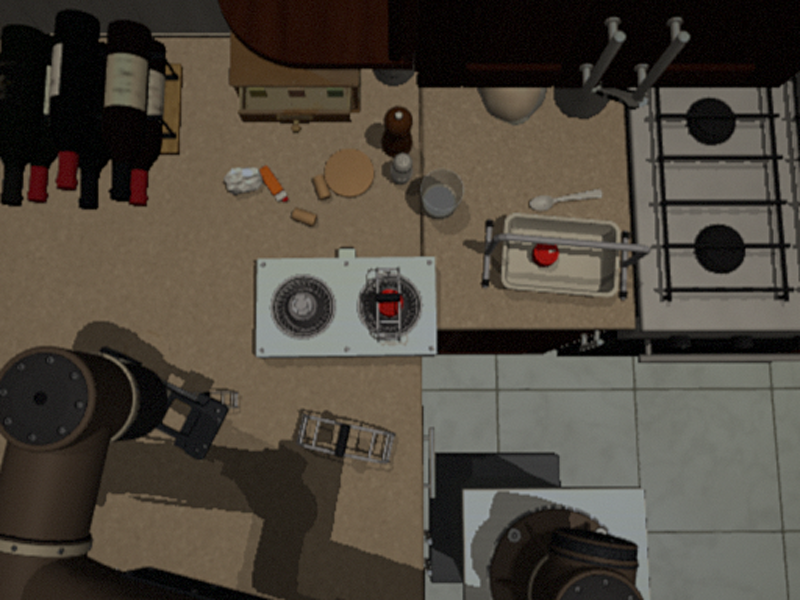

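The scene view shows the capped wheel at the blower's right end, with the middle-sized guard over it (about 392,315); the larger guard at (443,400) and the small one at (325,450) are decoys. In the top view the grip is at (388,296), lying along world y. The bar runs from (497,238) to (648,249), and the glass and shaker are at (440,195) and (400,168).

```bash
cat > h.py <<'E'
import numpy as np, cv2
from scipy.spatial.transform import Rotation as R
from plant import *
def ray(s,uv,z):
    d=R.from_euler('xyz',s["attitude"],degrees=True).apply([(uv[0]-s["cx"])/s["fx"],(uv[1]-s["cy"])/s["fy"],1])
    p=np.array(s["position"]); return p+d*(z-p[2])/d[2]
def proj(s,p):
    c=R.from_euler('xyz',s["attitude"],degrees=True).inv().apply(np.array(p)-s["position"])
    return [s["fx"]*c[0]/c[2]+s["cx"],s["fy"]*c[1]/c[2]+s["cy"]]
E
python3 - <<'E'
from h import *
s=snapshot("top")
k=.64
for n,uv,z in(("barL",(497,239),.144),("barR",(648,249),.144),("blTL",(255,260),.056),("blTR",(436,256),.056),("blBL",(255,357),.056),("blBR",(437,355),.056)):
    print(n,ray(s,np.array(uv)*k,z).round(3))
f=s["frame"]
u,v=map(int,proj(s,(.466,.287,.16))); print(u,v)
r=f[v-14:v+15,u-18:u+19].max(2); m=(r<35).astype('uint8')
n,l,st,c=cv2.connectedComponentsWithStats(m); 
for i in range(1,n):
    if st[i,4]>20:
        ys,xs=np.where(l==i); pts=[ray(s,(x+u-18,y+v-14),.162)[:2] for x,y in zip(xs,ys)]
        a=cv2.minAreaRect(np.float32(pts)*1000); print(st[i],a)
E
```

```text
barL [0.561 0.108 0.144]
barR [ 0.544 -0.14   0.144]
blTL [0.545 0.519 0.056]
blTR [0.551 0.203 0.056]
blBL [0.376 0.515 0.056]
blBR [0.378 0.204 0.056]
248 189
[27  7  8 16 32] ((465.59466552734375, 256.6776123046875), (39.80806350708008, 10.47132396697998), 19.434642791748047)
[  2  12  24  16 156] ((452.0743103027344, 299.6642150878906), (57.4189338684082, 37.7169189453125), 89.80935668945312)
```

Request:
play_rows(plan=[[0,0,0,0,0,7.1],[0,0,0,0,0,7.1],[0,0,0,0,0,7.1],[0,0,0,0,0,7.1],[0,0,0,0,0,7.1],[0,0,0,0,0,7.1],[0,0,0,0,0,7.1],[0,0,0,0,0,7.1],[0,0,0,0,0,7.1]], grip=6)

```text
clock: 1.9
tool_pos: [0.2971, 0.606, 0.2455]
orientation: [180.0, -0.0, -90.4]
force: [-0.6, -0.2, -0.2]
opening: 0.0604
gripper_force: 0.0
```

Request:
play_rows(plan=[[3.5,-1.87,-0.5,0,0,0],[3.5,-1.87,-0.5,0,0,0],[3.5,-1.87,-0.5,0,0,0],[3.5,-1.87,-0.5,0,0,0],[3.5,-1.87,0,0,0,0],[3.5,-1.87,0,0,0,0],[3.5,-1.87,0,0,0,0],[3.5,-1.87,0,0,0,0],[3.9,-1.84,0,0,0,0],[0,0,0,0,0,0]])

```text
clock: 2.73
tool_pos: [0.4661, 0.2831, 0.266]
orientation: [-180.0, -0.0, -90.2]
force: [-0.2, 1.3, 0.8]
opening: 0.06
gripper_force: 0.0
```

```bash
python3 - <<'E'
from h import *
o=get_obs(); print(o["tool_pos"],o["orientation"],o["joint_pos"].round(1))
s=snapshot("wrist"); print({k:v for k,v in s.items() if k!="frame"})
for t in("guard_grip","guard","cap_mid"): print(t,[(d["position"].round(4) if hasattr(d["position"],'round') else d["position"],d["score"]) for d in spot_point("wrist",t)])
cv2.imwrite("pics/w1.png",cv2.resize(s["frame"][:,:,::-1],(800,600)))
E
```

```text
[0.46605763 0.28308439 0.26603365] [-1.79986572e+02 -3.35199589e-02 -9.02395086e+01] [ 51.9   7.6 -14.    0.  -68.5 -52.1]
{'fx': 315.05152779094755, 'fy': 315.05152779094755, 'cx': 261.49477371151886, 'cy': 187.90763520053457, 'position': array([0.4656044 , 0.21412541, 0.40578173]), 'attitude': array([1.65292026e+02, 3.09984654e-02, 1.79818895e+02])}
guard_grip [([0.4694, 0.2869, 0.1479], 0.83)]
guard [([0.4648, 0.2876, 0.0573], 0.9)]
cap_mid [([0.4674, 0.287, 0.0841], 0.81)]
```

View pics/w1.png

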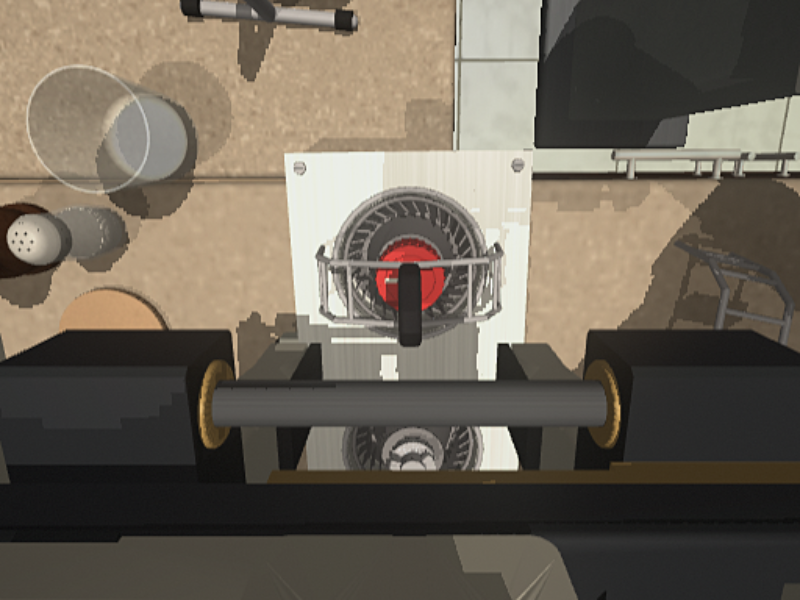

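The wrist view shows the grip as a dark upright bar at (410,305), over the red cap at (408,275). It lines up with the tool to within about a degree.

Request:
play_rows(plan=[[-0.3,0,2.8,0,0,0],[0,0,2.8,0,0,0],[0,0,2.8,0,0,0],[0,0,1.8,0,0,0],[0,0,1.0,0,0,0],[0,0,0,0,0,0],[0,0,0,0,0,0]])

```text
clock: 3.52
tool_pos: [0.4644, 0.2923, 0.1538]
orientation: [-180.0, -0.0, -89.9]
force: [0.7, 0.0, 1.7]
opening: 0.06
gripper_force: 0.0
```

Request:
play_rows(plan=[[0,0,0,0,0,0],[0,0,0,0,0,0],[0,0,0,0,0,0],[0,0,0,0,0,0],[0,0,0,0,0,0],[0,0,0,0,0,0],[0,0,0,0,0,0],[0,0,0,0,0,0]], grip=0.5)

```text
clock: 4.18
tool_pos: [0.4646, 0.2913, 0.1537]
orientation: [-180.0, 0.0, -90.0]
force: [2.4, 0.4, 0.6]
opening: 0.0123
gripper_force: 0.8
```

Request:
play_rows(plan=[[0,0,0,0,0,0],[0,0,0,0,0,0],[0,0,-0.5,0,0,0],[0,0,-1.5,0,0,0],[0,0,-2.4,0,0,0],[0,0,-2.6,0,0,0],[0,0,-2.6,0,0,0],[0,0,-2.6,0,0,0],[0,0,-1.4,0,0,0],[0,0,-0.6,0,0,0],[0,0,0,0,0,0]])

```text
clock: 5.1
tool_pos: [0.4646, 0.2916, 0.2968]
orientation: [-179.9, 0.1, -90.0]
force: [-0.5, 0.7, -0.9]
opening: 0.0116
gripper_force: 30.0
```

```bash
python3 - <<'E'
from h import *
o=get_obs(); print(o["tool_pos"],o["orientation"],o["gripper_force"],o["opening"])
for c in("wrist","scene","top"):
    s=snapshot(c)
    for t in("bar","rail","guard_grip","wheel","cap_mid"):
        print(c,t,[(np.round(d["position"],3),round(d["score"],2)) for d in spot_point(c,t)][:2])
    if c=="wrist": cv2.imwrite("pics/w2.png",cv2.resize(s["frame"][:,:,::-1],(800,600)))
E
```

```text
[0.46459043 0.29163944 0.29684697] [-1.79924827e+02  1.05496310e-01 -9.00144436e+01] 29.98848795890808 0.011609277724428544
wrist bar []
wrist rail []
wrist guard_grip [(array([0.237, 0.36 , 0.125]), 0.79), (array([0.467, 0.288, 0.295]), 0.74)]
wrist wheel [(array([ 0.718,  0.262, -0.001]), 0.18)]
wrist cap_mid [(array([0.469, 0.287, 0.083]), 0.74), (array([0.464, 0.288, 0.203]), 0.37)]
scene bar [(array([ 0.554, -0.016,  0.153]), 0.94)]
scene rail [(array([ 0.555, -0.017, -0.001]), 0.6)]
scene guard_grip [(array([0.242, 0.362, 0.119]), 0.93), (array([0.462, 0.291, 0.293]), 0.51)]
scene wheel [(array([0.467, 0.286, 0.054]), 0.87)]
scene cap_mid [(array([0.468, 0.285, 0.083]), 0.66)]
top bar [(array([ 0.557, -0.015,  0.153]), 0.98)]
top rail [(array([ 0.558, -0.02 ,  0.001]), 0.95)]
top guard_grip []
top wheel [(array([0.466, 0.286, 0.055]), 0.78)]
top cap_mid [(array([0.463, 0.289, 0.081]), 0.48)]
```

View pics/w2.png

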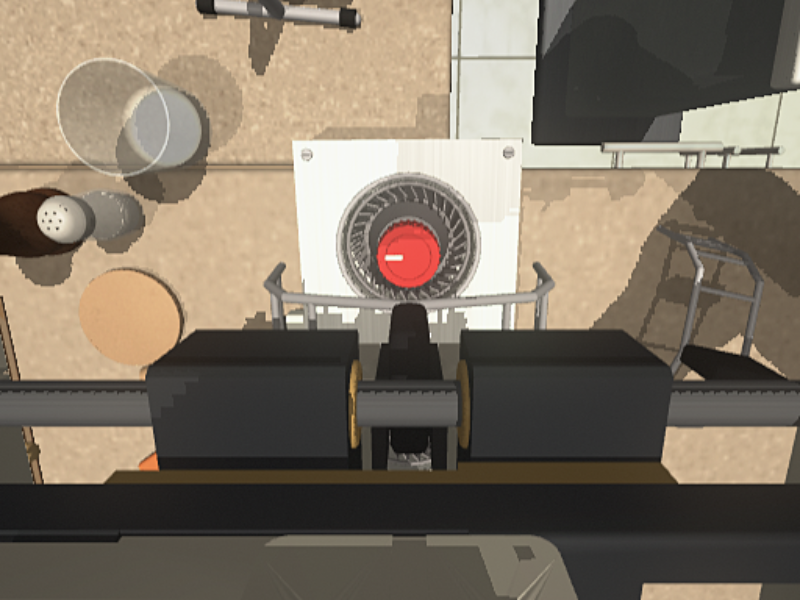

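The guard hangs level in the gripper. The cap is free below at (408,255), with its mark towards +x. Next I carry the guard to above the bar.

Request:
play_rows(plan=[[1.5,-0.45,0,0,0,0],[3,-0.9,0,0,0,0],[3.5,-1.1,0,0,0,0],[3.5,-1.1,0,0,0,0],[3.5,-1.1,0,0,0,0],[3.5,-1.1,0,0,0,0],[3.5,-1.1,0,0,0,0],[3.5,-1.1,0,0,0,0],[3,-0.9,0,0,0,0],[1.5,-0.4,0,0,0,0],[0,0,0,0,0,1.9],[0,0,0,0,0,2],[0,0,0,0,0,0],[0,0,0,0,0,0]])

```text
clock: 7.17
tool_pos: [0.5569, -0.0088, 0.2956]
orientation: [-180.0, 0.0, -93.9]
force: [-0.0, -0.0, -1.2]
opening: 0.0118
gripper_force: 30.0
```

```bash
python3 - <<'E'
from h import *
o=get_obs(); print(o["tool_pos"],o["orientation"],o["gripper_force"],o["joint_pos"].round(0))
s=snapshot("wrist"); cv2.imwrite("pics/w3.png",cv2.resize(s["frame"][:,:,::-1],(800,600)))
print(s["position"],s["attitude"])
for t in("bar","guard","guard_grip"):
        print(t,[(np.round(d["position"],3),round(d["score"],2)) for d in spot_point("wrist",t)][:2])
E
```

```text
[ 0.55685495 -0.00880764  0.29557442] [-1.79996645e+02  1.42100455e-03 -9.38702471e+01] 29.98895913362503 [ 19.   8. -10.   0. -72. -23.]
[ 0.55209804 -0.07766802  0.43526522] [1.65256531e+02 2.15594714e-02 1.76192786e+02]
bar [(array([ 0.559, -0.018,  0.15 ]), 0.9)]
guard []
guard_grip [(array([ 0.561, -0.013,  0.292]), 0.87)]
```

View pics/w3.png

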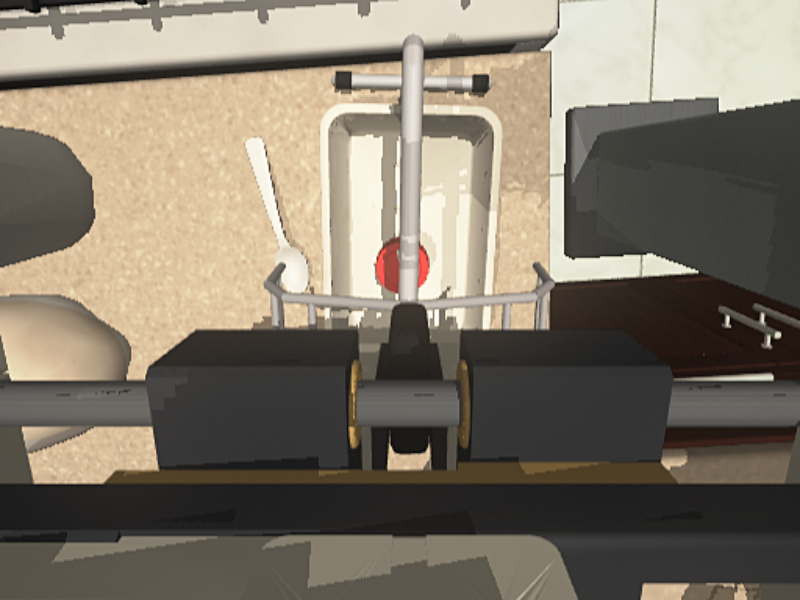

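The bar runs from (413,40) to (408,295) and meets the grip at column 409. It is centred, with about 1° of yaw left to correct, so I lower the guard.

Request:
play_rows(plan=[[0,0,1.0,0,0,1],[0,0,2,0,0,0],[0,0,2,0,0,0],[0,0,2,0,0,0],[0,0,2,0,0,0],[0,0,1,0,0,0],[0,0,0.6,0,0,0],[0,0,0.4,0,0,0],[0,0,0.2,0,0,0],[0,0,0,0,0,0],[0,0,0,0,0,0]])

```text
clock: 8.28
tool_pos: [0.5573, -0.0086, 0.1843]
orientation: [-179.9, 0.0, -94.9]
force: [0.1, 0.4, -1.5]
opening: 0.0117
gripper_force: 30.0
```

Request:
play_rows(plan=[[0,0,0.2,0,0,0],[0,0,0.2,0,0,0],[0,0,0.1,0,0,0],[0,0,0,0,0,0]])

```text
clock: 8.62
tool_pos: [0.5567, -0.0087, 0.1784]
orientation: [180.0, 0.0, -94.9]
force: [0.2, -0.9, -2.3]
opening: 0.012
gripper_force: 30.0
```

Request:
play_rows(plan=[[0,0,0.15,0,0,0],[0,0,0,0,0,0]])

```text
clock: 8.78
tool_pos: [0.5571, -0.0088, 0.1778]
orientation: [-180.0, -0.0, -94.9]
force: [-1.7, 0.4, 4.0]
opening: 0.0118
gripper_force: 30.0
```

Request:
play_rows(plan=[[0,0,0.15,0,0,0],[0,0,0,0,0,0]])

```text
clock: 8.95
tool_pos: [0.5572, -0.0088, 0.1776]
orientation: [-179.9, -0.0, -94.9]
force: [-6.5, 1.0, 14.3]
opening: 0.0119
gripper_force: 30.0
```

Request:
play_rows(plan=[[0,0.1,-0.15,0,0,0],[0,0,0,0,0,0]])

```text
clock: 9.12
tool_pos: [0.5564, -0.0085, 0.178]
orientation: [-179.9, 0.0, -94.9]
force: [-1.7, 0.1, 4.4]
opening: 0.012
gripper_force: 30.0
```

Request:
play_rows(plan=[[0,0,0,0,0,0],[0,0,0,0,0,0],[0,0,0,0,0,0],[0,0,0,0,0,0],[0,0,0,0,0,0],[0,0,0,0,0,0]], grip=4.5)

```text
clock: 9.62
tool_pos: [0.5558, -0.0086, 0.1768]
orientation: [180.0, -0.0, -94.9]
force: [-0.5, -0.0, 0.1]
opening: 0.0432
gripper_force: 0.0
```

Request:
play_rows(plan=[[0,0,-0.5,0,0,0],[0,0,-1,0,0,0],[0,0,-2,0,0,0],[0,0,-2.5,0,0,0],[0,0,-2.5,0,0,0],[0,0,-2.5,0,0,0],[0,0,-1,0,0,0],[0,0,0,0,0,0]])

```text
clock: 10.28
tool_pos: [0.5572, -0.0085, 0.3012]
orientation: [-179.7, 0.1, -94.9]
force: [0.6, -0.1, -0.2]
opening: 0.0447
gripper_force: 0.0
```

```bash
python3 - <<'E'
from h import *
o=get_obs(); print(o["tool_pos"],o["orientation"],o["force"])
for c in("wrist","scene"):
    s=snapshot(c)
    for t in("guard_grip","guard","cap_mid","wheel"): print(c,t,[(np.round(d["position"],3),round(d["score"],2)) for d in spot_point(c,t)][:3])
    if c=="scene":
        u,v=map(int,proj(s,(.55,.1,.1))); print(u,v)
        cv2.imwrite("pics/s4.png",cv2.resize(s["frame"][max(v-90,0):v+90,u-120:u+120,::-1],(800,600),interpolation=cv2.INTER_CUBIC))
E
```

```text
[ 0.55718161 -0.00850759  0.30116827] [-1.79658617e+02  9.15276172e-02 -9.48967639e+01] [ 0.57001955 -0.13042094 -0.20274006]
wrist guard_grip [(array([ 0.554, -0.012,  0.174]), 0.97)]
wrist guard [(array([ 0.564, -0.01 ,  0.08 ]), 0.93)]
wrist cap_mid [(array([ 0.553, -0.01 ,  0.172]), 0.62)]
wrist wheel []
scene guard_grip [(array([0.24 , 0.362, 0.122]), 0.74), (array([ 0.551, -0.012,  0.174]), 0.69), (array([0.308, 0.596, 0.062]), 0.49)]
scene guard [(array([0.243, 0.358, 0.002]), 0.9), (array([ 0.566, -0.014,  0.083]), 0.47), (array([0.309, 0.599, 0.001]), 0.45)]
scene cap_mid [(array([0.468, 0.288, 0.081]), 0.6)]
scene wheel []
274 165
```

View pics/s4.png

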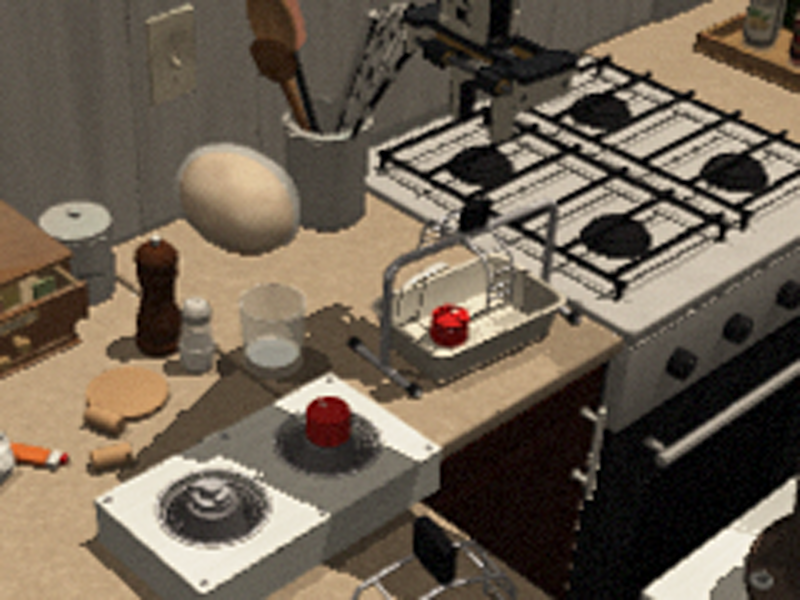

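The guard straddles the bar, with its grip at (475,212) and its legs on both sides. The cap sits bare on its wheel at (328,420), so I go back to it and pre-turn the wrist.

Request:
play_rows(plan=[[-3.2,1.28,0,0,0,0],[-3.2,1.28,0,0,0,0],[-3.2,1.28,0,0,0,0],[-3.2,1.28,0,0,0,0],[-3.2,1.28,0,0,0,0],[-3.2,1.28,0,0,0,0],[-3.2,1.28,0,0,0,0],[-3.2,1.28,0,0,0,0],[-3.07,1.25,0,0,0,0],[0,0,2,0,0,-7.1],[0,0,2,0,0,-7.1],[0,0,2,0,0,-7.1],[0,0,2,0,0,-7.1],[0,0,1,0,0,-7.1],[0,0,0,0,0,-7.1],[0,0,0,0,0,-7.1],[0,0,0,0,0,-7.1],[0,0,0,0,0,0],[0,0,0,0,0,0]], grip=8.7)

```text
clock: 12.37
tool_pos: [0.4659, 0.2869, 0.2069]
orientation: [180.0, 0.0, -38.3]
force: [0.1, -0.9, -0.1]
opening: 0.0867
gripper_force: 0.0
```

```bash
python3 - <<'E'
from h import *
o=get_obs(); print(o["tool_pos"],o["orientation"],o["joint_pos"].round(0),o["force"],o["moment"])
s=snapshot("wrist")
for t in("cap_mid","wheel"): print(t,[(np.round(d["position"],4),round(d["score"],2)) for d in spot_point("wrist",t)][:3])
y=np.radians(o["orientation"][2]); d=np.array([.467,.287])-o["tool_pos"][:2]
print("shift cm",100*d@[np.cos(y),np.sin(y)],100*d@[np.sin(y),-np.cos(y)],"down",100*(o["tool_pos"][2]-.084))
E
```

```text
[0.46590655 0.28687762 0.20690094] [ 1.79982945e+02  7.51057385e-04 -3.83395277e+01] [ 52.  10. -19.  -0. -61.  -0.] [ 0.0959269  -0.89937191 -0.0975805 ] [-0.02770175 -0.03588321 -0.03139489]
cap_mid [(array([0.4664, 0.2865, 0.0835]), 0.76)]
wheel []
shift cm 0.07817337942281555 -0.07742787313978873 down 12.290094479072662
```

Request:
play_rows(plan=[[0,0,2.5,0,0,0],[0,0,2.5,0,0,0],[0,0,2.5,0,0,0],[0,0,2.5,0,0,0],[0,0,1.3,0,0,0],[0,0,0.7,0,0,0],[0,0,0.3,0,0,0],[0,0,0,0,0,0]])

```text
clock: 13.18
tool_pos: [0.466, 0.2869, 0.084]
orientation: [180.0, -0.0, -38.2]
force: [-0.7, 0.1, 0.0]
opening: 0.0872
gripper_force: 0.0
```

Request:
play_rows(plan=[[0,0,0,0,0,0],[0,0,0,0,0,0],[0,0,0,0,0,0],[0,0,0,0,0,0],[0,0,0,0,0,0],[0,0,0,0,0,0],[0,0,0,0,0,0],[0,0,0,0,0,0],[0,0,0,0,0,0],[0,0,0,0,0,0],[0,0,0,0,0,0]], grip=3)

```text
clock: 14.1
tool_pos: [0.466, 0.2869, 0.0841]
orientation: [180.0, -0.0, -38.1]
force: [-0.0, -0.6, 1.5]
opening: 0.0443
gripper_force: 30.0
```

```bash
python3 -c "
from plant import *
o=get_obs(); print(o['tool_pos'],o['orientation'],o['force'],o['moment'],o['opening'])"
```

```text
[0.46598718 0.28686455 0.08414502] [ 1.79998129e+02 -5.13728886e-03 -3.81136290e+01] [-0.01394682 -0.55298617  1.53872146] [-0.31932223  0.09537878 -0.01923636] 0.044284792116295074
```

Gripped. I try anticlockwise first.

Request:
play_rows(plan=[[0,0,-0.015,0,0,-4],[0,0,-0.015,0,0,-4],[0,0,-0.015,0,0,-4],[0,0,0,0,0,0]])

```text
clock: 14.43
tool_pos: [0.4656, 0.2867, 0.0842]
orientation: [180.0, 0.0, -26.0]
force: [-1.4, 1.2, -1.4]
opening: 0.0443
gripper_force: 30.0
```

```bash
python3 -c "
from plant import *
o=get_obs(); print(o['tool_pos'],o['orientation'],o['force'],o['moment'],o['opening'])"
```

```text
[0.46563803 0.28672467 0.08418312] [ 1.79986197e+02  3.83847125e-02 -2.60318985e+01] [-1.36203849  1.18654493 -1.44155038] [ 0.07081088  0.22227435 -0.64238359] 0.04425452688753269
```

Request:
play_rows(plan=[[0,0,-0.01,0,0,-4],[0,0,-0.01,0,0,-4],[0,0,0,0,0,0]])

```text
clock: 14.68
tool_pos: [0.4656, 0.2867, 0.0842]
orientation: [180.0, 0.0, -18.1]
force: [-0.3, 0.8, -3.7]
opening: 0.0437
gripper_force: 30.0
```

```bash
python3 - <<'E'
from h import *
o=get_obs(); print(o['tool_pos'],o['orientation'],o['force'],o['moment'],o['opening'])
for c in("wrist","top"):
    s=snapshot(c); u,v=map(int,proj(s,(.467,.287,.098))); print(c,u,v)
    cv2.imwrite(f"pics/{c}5.png",cv2.resize(s["frame"][max(v-40,0):v+40,u-40:u+40,::-1],(480,480),interpolation=cv2.INTER_CUBIC))
E
```

```text
[0.46555957 0.28667859 0.0842192 ] [ 1.79973199e+02  4.38077090e-02 -1.81311985e+01] [-0.27089143  0.76698382 -3.73147246] [ 0.17819991  0.11941904 -0.69872015] 0.04367853617948619
wrist 258 262
top 248 192
```

View pics/wrist5.png

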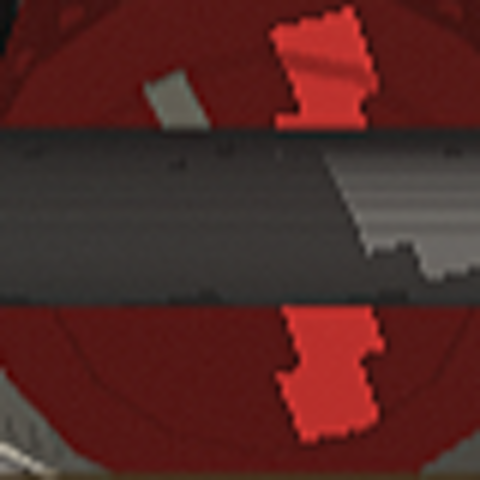

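The white mark at (175,100) has turned about 12° for 20° of wrist, which isn't conclusive. I turn a bit further and look again.

Request:
play_rows(plan=[[0,0,0,0,0,-5],[0,0,0,0,0,-5],[0,0,0,0,0,-5],[0,0,0,0,0,0]])

```text
clock: 15.12
tool_pos: [0.4656, 0.2866, 0.0843]
orientation: [180.0, 0.0, -3.1]
force: [0.2, 0.8, -4.0]
opening: 0.0437
gripper_force: 30.0
```

```bash
python3 - <<'E'
from h import *
o=get_obs(); print(o['tool_pos'],o['orientation'],o['force'],o['moment'],o['opening'])
s=snapshot("wrist"); u,v=map(int,proj(s,(.467,.287,.098))); print(u,v)
cv2.imwrite("pics/w6.png",cv2.resize(s["frame"][max(v-40,0):v+40,u-40:u+40,::-1],(480,480),interpolation=cv2.INTER_CUBIC))
E
```

```text
[0.46560203 0.2865689  0.0843472 ] [ 1.79970000e+02  4.25529753e-02 -3.10815895e+00] [ 0.15749758  0.75743219 -4.00119179] [-0.02334456  0.12519994 -0.72969196] 0.04365050703935229
258 261
```

View pics/w6.png

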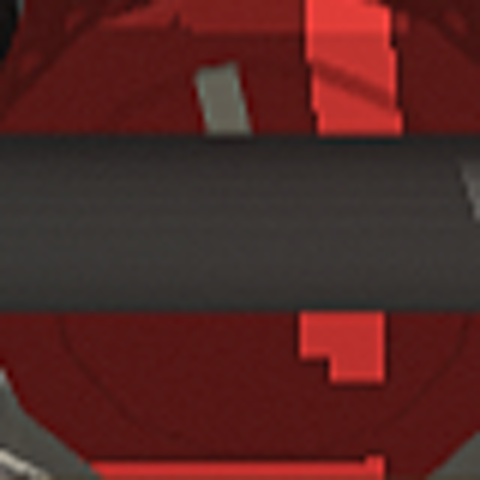

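The mark stays at about +11° while the wrist turned 15° more, so the cap is against its stop and slipping. Anticlockwise is the wrong way, so I turn clockwise.

Request:
play_rows(plan=[[0,0,0,0,0,4],[0,0,0,0,0,4],[0,0,0,0,0,4],[0,0,0,0,0,4],[0,0,0,0,0,4],[0,0,0,0,0,4],[0,0,-0.015,0,0,4],[0,0,-0.015,0,0,4],[0,0,-0.015,0,0,4],[0,0,-0.015,0,0,4],[0,0,0,0,0,0]])

```text
clock: 16.08
tool_pos: [0.4662, 0.2869, 0.0859]
orientation: [-180.0, -0.0, -43.5]
force: [-1.3, -1.2, 2.5]
opening: 0.0438
gripper_force: 30.0
```

```bash
python3 - <<'E'
from h import *
o=get_obs(); print(o['tool_pos'],o['orientation'],o['force'],o['moment'],o['opening'])
E
```

```text
[0.46618213 0.2869253  0.08589463] [-1.79978875e+02 -3.55507580e-02 -4.34620277e+01] [-1.34688986 -1.19682131  2.47986975] [-0.4189913   0.36745937  0.02824966] 0.04379099087105067
```

Almost no torque and the tool is rising, so clockwise is right. I keep going.

Request:
play_rows(plan=[[0,0,-0.016,0,0,4],[0,0,-0.016,0,0,4],[0,0,-0.016,0,0,4],[0,0,-0.016,0,0,4],[0,0,-0.016,0,0,4],[0,0,-0.016,0,0,4],[0,0,-0.016,0,0,4],[0,0,-0.016,0,0,4],[0,0,0,0,0,4],[0,0,0,0,0,4],[0,0,0,0,0,4],[0,0,0,0,0,4],[0,0,0,0,0,4],[0,0,0,0,0,4],[0,0,0,0,0,4],[0,0,0,0,0,0]])

```text
clock: 17.42
tool_pos: [0.4663, 0.2872, 0.0868]
orientation: [-180.0, 0.0, -103.3]
force: [0.3, -0.4, -0.4]
opening: 0.0435
gripper_force: 30.0
```

```bash
python3 - <<'E'
from h import *
o=get_obs(); print(o['tool_pos'],o['orientation'],o['force'],o['moment'],o['opening'])
s=snapshot("wrist"); u,v=map(int,proj(s,(.467,.287,.098)))
c=s["frame"][max(v-40,0):v+40,u-40:u+40,::-1]; cv2.imwrite("pics/w7.png",cv2.resize(c,(480,480),interpolation=cv2.INTER_CUBIC))
E
```

```text
[0.46626735 0.28724182 0.0868405 ] [-1.79961846e+02  3.24209637e-02 -1.03283815e+02] [ 0.34050306 -0.42710363 -0.39614279] [ 0.06689745 -0.11619323 -0.00878068] 0.043456649541038984
```

View pics/w7.png

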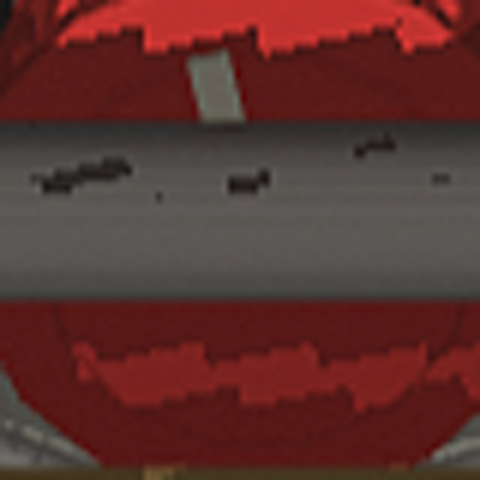

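The mark sits about 14° from the tool axis as before, so the cap has turned about 89° from its start and is free. I lift gently.

Request:
play_rows(plan=[[0,0,-0.2,0,0,0],[0,0,-0.3,0,0,0],[0,0,0,0,0,0]])

```text
clock: 17.72
tool_pos: [0.4662, 0.2872, 0.0923]
orientation: [-180.0, 0.0, -103.0]
force: [0.1, 0.6, -0.2]
opening: 0.0435
gripper_force: 30.0
```

Request:
play_rows(plan=[[0,0,-0.8,0,0,0],[0,0,-1.2,0,0,0],[0,0,-1.5,0,0,0],[0,0,-1.5,0,0,0],[0,0,-1.5,0,0,0],[0,0,-1.0,0,0,0],[0,0,-0.6,0,0,0],[0,0,0,0,0,0],[0,0,0,0,0,0],[0,0,0,0,0,0],[0,0,0,0,0,0]])

```text
clock: 18.63
tool_pos: [0.4656, 0.2865, 0.1717]
orientation: [180.0, -0.1, -103.1]
force: [0.2, -0.3, -0.8]
opening: 0.0438
gripper_force: 30.0
```

```bash
python3 - <<'E'
from h import *
o=get_obs(); print(o['tool_pos'],o['orientation'],o['force'],o['opening'],o['gripper_force'])
s=snapshot("scene")
for t in("cap_mid","guard_grip","guard","wheel"): print(t,[(np.round(d["position"],3),round(d["score"],2)) for d in spot_point("scene",t)][:3])
u,v=map(int,proj(s,(.5,.15,.12)))
cv2.imwrite("pics/s8.png",cv2.resize(s["frame"][max(v-75,0):v+75,u-100:u+100,::-1],(800,600),interpolation=cv2.INTER_CUBIC))
E
```

```text
[0.46556166 0.28649869 0.1716617 ] [ 1.79951282e+02 -7.88022409e-02 -1.03120233e+02] [ 0.20372216 -0.31677077 -0.82564229] 0.04377947437231684 29.99989831703715
cap_mid [(array([0.468, 0.284, 0.169]), 0.4)]
guard_grip [(array([0.312, 0.596, 0.06 ]), 0.62), (array([0.24 , 0.358, 0.12 ]), 0.6), (array([ 0.554, -0.008,  0.175]), 0.56)]
guard [(array([ 0.241,  0.361, -0.002]), 0.86), (array([ 0.31 ,  0.598, -0.001]), 0.74), (array([ 0.567, -0.012,  0.084]), 0.71)]
wheel [(array([ 0.713,  0.269, -0.002]), 0.66), (array([0.465, 0.285, 0.055]), 0.59)]
```

View pics/s8.png

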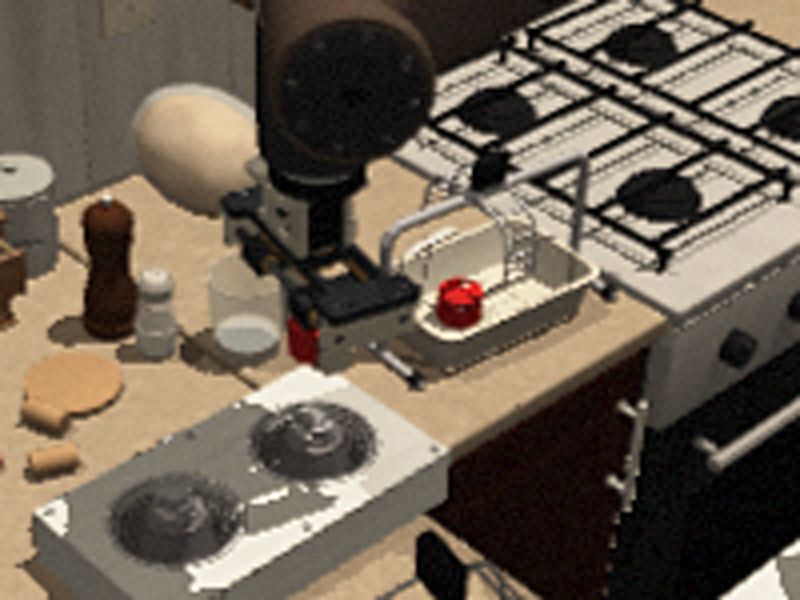

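The cap (303,340) is held above its bare wheel (315,437). The guard is still on the bar (490,168), and the glass, shaker and other cap haven't moved.

```bash
python3 -c "
from plant import *
print(close_job())"
```

```text
the job is handed in; nothing more can be done
None
```

The job is handed in, though no verdict came back: the guard hangs straddling the bar, tilted slightly, and the red cap (which unscrewed clockwise) is held upright about 10 cm above its wheel, with the glass, salt shaker and other cap untouched.

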